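Hold a medallion flush on the tilted medal rest

TASK

Mount the small bronze medallion that lies on the pale table in front of you on the little tilting medal rest: lift it by its rim, tilt it to the slope of the rest's cork-faced back, let it sit on both foot pins and press it gently so that it lies flush on the cork, relief side outward. Do not let go: the program finishes while the gripper still holds the medallion pressed there (its tack needs holding); the slope the rest is set to must not be shifted, and the other things on the table stay where they are.

Things in the scene. Friction and masses are not known exactly. Their poses are not given: they have to be found in the camera images.
- medallion_mid (a point): Centre (half-way up) of the bronze medallion to be mounted: a disc of 55 mm diameter, 9.4 mm thick, about 0.14 kg, lying flat on the table, relief side up; z is its axis, out of the relief side. The only small medallion on the pale table; the others, on the table to the right, stay. Held by the rim it can swivel a little about the line between the fingers and so settles on a face.
- medallion: The bronze medallion to be mounted; origin at the centre of its flat underside, z out of the relief side.
- rest: The tilting medal rest, a small grey fork stand; origin under the centre of its 110 x 84 mm foot, which does not move. About 0.13 m high; its narrow aluminium back faces -x of this frame, towards the robot within 18 degrees of -x. The hinge lies 78 mm above the origin, 29 mm behind the cork face; its black clamp knob, 26 mm across, reaches 31 mm to the +y side.
- seat (a point): Point on the rest's cork face where the centre of the medallion's underside lies when it sits on both pins (medallion_mid is then 4.7 mm out along z). z points squarely out of the cork face, x up the slope, y level across it. Cork from 20 mm below to 33 mm above this point, 30 mm wide; the back is 32 mm wide: the medallion overhangs it by 11 mm each side, where fingers can reach past.
- pins_mid (a point): Point on the cork's plane midway between the two steel foot pins of the rest, 26.5 mm down the slope from the seat; axes as the seat's. The pins are 16 mm to either side of it, 7 mm in diameter and stand 12 mm out of the cork's plane, on a cross bar 50 mm wide whose face is 2 mm behind the cork's and runs 9 mm up and down the slope from here.
- rest_back (a joint): Slope of the rest's back: angle between its face and level, rad (0 flat, larger is steeper); set anywhere between 0.26 and 0.56. It is held by a clamped friction hinge that gives way only to a turning moment of about 2 N m.
- back_top (a point): Middle of the upper end of the rest's aluminium back, 34 mm up the slope from the seat and 2 mm behind the cork face; shows whether the slope has been shifted.
- tweezers: Bystander: steel tweezers lying flat, 121 mm long, 7 mm high, between the places of the medallion and the rest.
- marker: Bystander: black marker lying down, 124 mm long, 20 mm high.
- wax_jar: Bystander: open white jar, 52 mm diameter, 58 mm high.
- caliper: Bystander: caliper lying flat near the left edge, 198 mm long, 16 mm high.
- masking_tape: Bystander: roll of masking tape lying flat, 105 mm diameter, 25 mm high.
- needle_file: Bystander: needle file with a red handle, 140 mm long, 13 mm high, near the front edge.
- glass_dish: Bystander: shallow glass dish, 93 mm diameter, 13 mm high, near the front edge.
- glue_bottle: Bystander: white bottle with a red tip, 45 mm diameter, 131 mm high, at the back.

How it is judged:
On the way, in this order (a step that is already met when the one before it is completed fails the run):
1. the medallion is held in the fingers, lifted clear of the table and not yet on the rest (height (world z) of medallion_mid above 0.04 m and contact force between the fingers and medallion above 1 N and contact force between medallion and cork_face below 0.1 N), for 0.2 s.
2. the medallion lies flush on the cork face and sits on both pins, held in the fingers (z of medallion_mid in the frame of seat below 0.007 m and distance between medallion_mid and seat below 0.008 m and angle between the z axis of medallion_mid and the z axis of seat, either way round below 0.06 rad and contact force between the fingers and medallion above 1 N), for 0.2 s.
At the end, for the whole second after the job is handed in: Through the last second the medallion, gripped and at rest, lies flush on the cork (within 0.05 rad, gap under 1.5 mm), relief outward, within 3 mm of its seat on both pins, pressed on the cork with 2.5 to 25 N; the top of the back is within 4 mm of where it started (x of medallion_mid in the frame of seat between -0.003 and 0.003 m and y of medallion_mid in the frame of seat between -0.003 and 0.003 m and z of medallion_mid in the frame of seat between 0.003 and 0.0062 m and angle between the z axis of medallion_mid and the z axis of seat, either way round below 0.05 rad and angle between medallion_mid's own z axis and vertical below 1 rad and contact force between medallion and cork_face between 2.5 and 25 N and contact force between the fingers and medallion above 1 N and distance of back_top from where it was at the start of the episode below 0.004 m and linear speed of medallion below 0.01 m/s); the arm keeps its last pose, push and grip.
It fails at once if the medallion is rammed against the cork (over 40 N) (contact force between medallion and cork_face above 40 N).
It fails at once if a bystander on the table is shifted by more than 30 mm (distance of any of tweezers, marker, wax_jar, caliper, masking_tape, needle_file, glass_dish, glue_bottle from where it was at the start of the episode above 0.03 m).
It also fails if it takes over 35 s, if anything falls off the work surface, if the arm or the gripper's body presses on something with over 40 N, if the wrist force passes 120 N, or if a joint passes its speed limit or range.

ROBOT

A 6-joint arm with a two-finger parallel gripper is mounted at the origin on a cart in front of the work surface, level with it; the furniture and walls round the work are solid. World frame = base frame: x ahead of the robot, y to its left, z up, the work surface at z = 0. Lengths are in m, angles in rad, forces in N, time in s.
With the tool pointing down it reaches from about 0.275 to 0.875 m from the base axis. Payload 12.5 kg.
Tool frame: the origin (TCP) lies at the very end of the fingers, on their centre line; the grasp point (between the pads) lies 19 mm behind it; z points along the fingers, x is the direction in which the jaws open and shut, and the axes are right-handed (so a half turn about z gives the same grasp; the last joint's range is limited). The gripper opens to 85 mm and grips with 20 to 120 N. Pads are 22 mm wide; open, the fingers measure 114 mm over their backs; the gripper's body (76 mm by 85 mm) begins 54 mm behind the grasp point. The pads swing forward as they close: fully open they stand 13 mm farther back than shut.
Start: joints at [-1.351, 0.351, 1.652, -0, 1.139, -0.085], TCP at [0.165, -0.525, 0.231] pointing down, gripper open.
Joint ranges: [-2.75, 2.75], [-0.79, 2.1], [0.01, 2.65], [-1.57, 4.71], [0.07, 3.14], [-2.87, 2.87]. Speed limits (rad/s): [2.22, 2.22, 2.79, 3.14, 3.14, 3.14].

INTERFACE

Orientations are given as a unit quaternion [x, y, z, w].
In Python, from workcell import arm gives the robot as it stands. The module is installed in compiled form; this text tells all that it offers.
- The arm moves only by the shell command python3 -m creep 'ROWS' [OPENING] [FORCE]. ROWS is a JSON object of lists of equal length, an entry for each row: "slide": the shift along the tool's x, y, z in mm, a list of three; "twist": the turn, a rotation vector about the tool's x, y, z in degrees, a list of three. In form: {"slide": [[tx, ty, tz], ...], "twist": [[rx, ry, rz], ...]}. A call has 1 to 12 rows; each row shifts and turns the commanded pose from where the row before left it, along the tool's axes as they then stand; what a row does not reach is not made up. A row lasts 1/12 s, in which the tool goes at most 41.7 mm and 7.16 degrees, less where a joint would pass 70% of its speed; a pose out of reach is approached as far as the arm can. A call with a gripper value outside its range is refused whole. OPENING is the closure in counts, from 0 (fully open) to 255 (shut), set as the call begins (- or left out, the last holds). The fingers move at their own pace and stop on an object; FORCE is the grip in N (left out, the last holds). Time passes only in rows, so rows that do not move let the fingers close. It gives the time, the measured TCP pose, the force and the opening at its end, in the units of the state.
- arm.sense(): the state, without advancing time (a new reading comes with each control period).
- arm.camera(name): name is "scene" or "top" or "wrist"; returns the picture (420x560x3 uint8, red, green, blue); there is no depth.
- arm.camera_params(name): a dict with "fx", "fy", "cx", "cy" (pixels), "pose" (4x4, takes a point from camera to world coordinates). Camera axes: x right, y up, looking along -z (the intrinsics and any distortion apply to the point x, -y, -z); pixel columns grow to the right and rows downward; lengths in m; the calibration is good to about 2 mm. A picture is of the moment at which its call begins: read the wrist's pose just before it. camera_params takes no time and is no camera call; for the wrist camera it gives the pose at the moment of the call.
- arm.close_job(): hands the job in, once; it reports no verdict.
The state is a dict: "time": time; "joints": joint angles; "qvel": joint speeds; "joint_efforts": joint torques, N m; "position": TCP position; "orientation": TCP orientation; "force": force on the tool from outside, world axes, zero at the start; "ft_torque": the same for the moment, N m; "finger_gap": finger opening in m.
Only numpy, scipy, OpenCV 4.12 (cv2) and the standard library are available. Lean on these libraries where they do the work, as an engineer would, in place of code of your own. Each camera call takes 0.05 s, during which the arm holds its last target.

## Working session

There is one attempt and no reset: what is moved stays moved. The work goes in short steps, Python scripts to look and compute and a shell command to move; the robot and the scene stay as the last step left them, time stands still between calls to the robot, and variables do not carry over. Pictures are saved under pics/ and viewed, and the job is handed in when it is done.

```bash
mkdir -p pics; python3 - <<'E'
from workcell import arm
import cv2,numpy as np
print(arm.sense())
for n in ["scene","top","wrist"]:
    p=arm.camera_params(n); print(n,{k:(np.round(v,4).tolist() if k=="pose" else v) for k,v in p.items()})
    cv2.imwrite(f"pics/{n}0.png",arm.camera(n)[:,:,::-1])
E
```

```text
{'time': 0.0, 'joints': array([-1.35059415e+00,  3.51219527e-01,  1.65243346e+00,  1.56439782e-05,
        1.13911960e+00, -8.46328908e-02]), 'qvel': array([-0.00010012,  0.00140959,  0.00124759, -0.00055313, -0.00126458,
       -0.00034211]), 'joint_efforts': array([ 3.87123901e-04, -5.06101263e+01, -2.91402805e+01, -1.76267918e-05,
        4.52712877e-03,  1.17744108e-05]), 'position': array([ 0.16501101, -0.52430706,  0.23076402]), 'orientation': array([ 8.06265820e-01, -5.91553108e-01, -4.39797759e-04, -3.93306989e-04]), 'force': array([ 0.96834992,  0.86377141, -0.04965141]), 'ft_torque': array([-0.06138707,  0.01599342, -0.00329914]), 'finger_gap': 0.08569199323167186}
scene {'fx': 507.4958095852646, 'fy': 507.4958095852646, 'cx': 288.6907063271094, 'cy': 202.58724121248446, 'pose': [[0.9916, -0.0421, 0.1226, 0.7614], [0.1291, 0.3985, -0.908, -1.3021], [-0.0106, 0.9162, 0.4006, 0.674], [0.0, 0.0, 0.0, 1.0]]}
top {'fx': 500.1412425203073, 'fy': 500.1412425203073, 'cx': 286.05116725287695, 'cy': 211.77514686128129, 'pose': [[-0.0359, 0.9781, -0.2049, 0.3763], [-0.9993, -0.034, 0.013, 0.0457], [0.0057, 0.2052, 0.9787, 1.1578], [0.0, 0.0, 0.0, 1.0]]}
wrist {'fx': 346.20647133111714, 'fy': 346.20647133111714, 'cx': 278.0817802799285, 'cy': 208.92018909549634, 'pose': [[0.2994, 0.9201, 0.2527, 0.2292], [-0.9541, 0.2887, 0.0791, -0.5044], [-0.0002, -0.2647, 0.9643, 0.3736], [0.0, 0.0, 0.0, 1.0]]}
```

View pics/scene0.png

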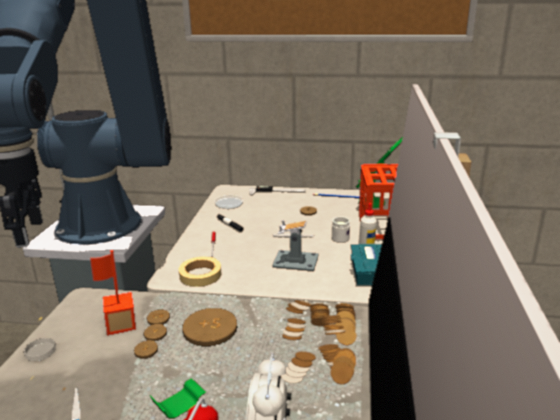

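View pics/top0.png

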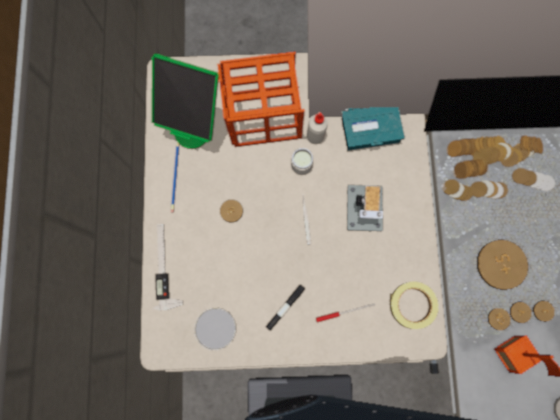

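View pics/wrist0.png

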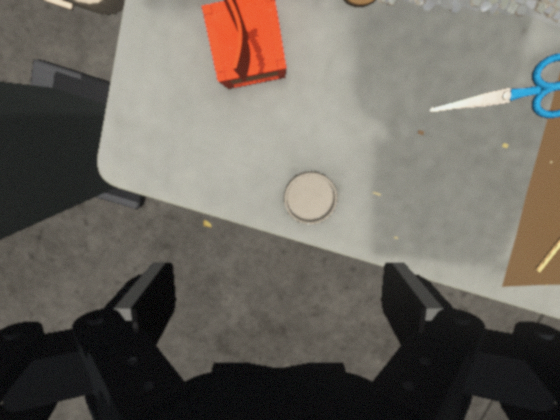

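The scene and top views show the medallion near top pixel (231,211). The rest is near (365,208), with its cork at about (372,195), its knob on the left, and the low pin end toward the robot. I'll zoom in and measure.

```bash
cat > h.py <<'E'
import numpy as np, cv2
from workcell import arm
def ray(p,u,v):
    T=np.array(p["pose"]); d=np.array([(u-p["cx"])/p["fx"],-(v-p["cy"])/p["fy"],-1.0])
    return T[:3,3],T[:3,:3]@(d/np.linalg.norm(d))
def onz(p,u,v,z):
    o,d=ray(p,u,v); return o+d*(z-o[2])/d[2]
def proj(p,X):
    T=np.array(p["pose"]); c=T[:3,:3].T@(np.asarray(X)-T[:3,3]); return p["cx"]+p["fx"]*c[0]/-c[2], p["cy"]-p["fy"]*c[1]/-c[2]
def tri(rs):
    A=np.zeros((3,3));b=np.zeros(3)
    for o,d in rs:
        P=np.eye(3)-np.outer(d,d);A+=P;b+=P@o
    X=np.linalg.solve(A,b); return X,[np.linalg.norm((np.eye(3)-np.outer(d,d))@(X-o)) for o,d in rs]
E
python3 - <<'E'
from h import *
im=cv2.imread("pics/top0.png"); p=arm.camera_params("top")
hsv=cv2.cvtColor(im,cv2.COLOR_BGR2HSV)
roi=hsv[190:235,205:258]; m=((roi[...,1]>90)&(roi[...,2]<215)).astype(np.uint8)
c=max(cv2.findContours(m,0,1)[0],key=cv2.contourArea); e=cv2.fitEllipse(c); print(e,cv2.contourArea(c))
u,v=e[0][0]+205,e[0][1]+190; print(u,v,onz(p,u,v,0.0085))
print("rest foot approx",onz(p,365,208,0.0))
a=im[170:245,320:410]; s=im[215:285,255:335]
a=cv2.resize(a,None,fx=6,fy=6,interpolation=2); cv2.imwrite("pics/restT.png",a)
s=cv2.imread("pics/scene0.png")[215:285,250:345]; cv2.imwrite("pics/restS.png",cv2.resize(s,None,fx=7,fy=7,interpolation=2))
E
```

```text
((26.022815704345703, 20.734067916870117), (20.37545394897461, 20.579547882080078), 74.05619812011719) 328.0
231.0228157043457 210.73406791687012 [0.62385995 0.15943782 0.0085    ]
rest foot approx [ 0.6212921  -0.15711609  0.        ]
```

View pics/restT.png

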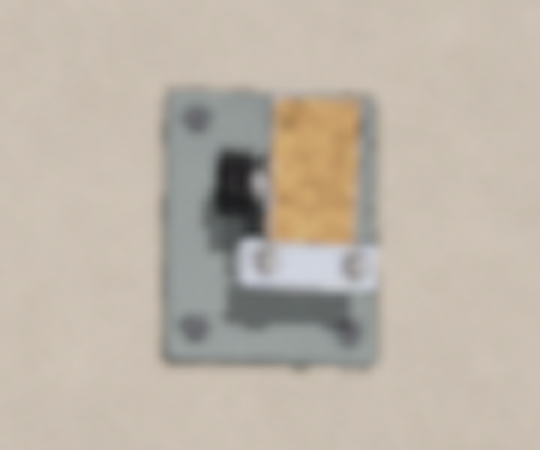

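View pics/restS.png

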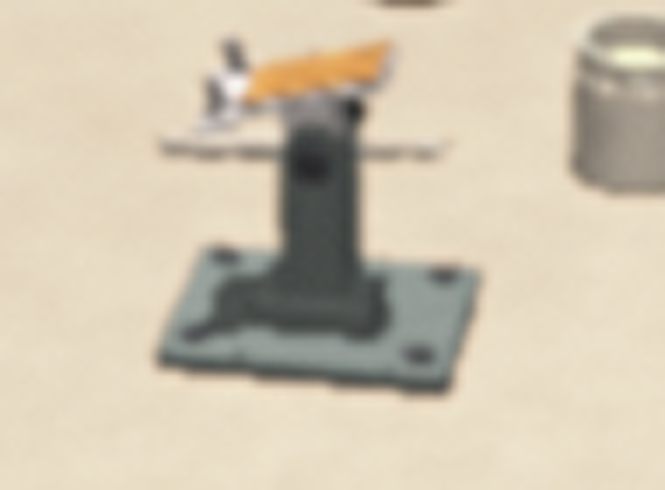

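```bash
python3 - <<'E'
from h import *
t=arm.camera_params("top"); s=arm.camera_params("scene")
print(onz(t,518,353,0.05), onz(t,552,365,0.12), onz(s,118,330,0.0))
b=onz(s,118,330,0.0)
for z in (.1,.15,.2,.25): print(z,proj(s,b+[0,0,z]))
E
```

```text
[ 0.28201825 -0.45449511  0.05      ] [ 0.26246554 -0.48791802  0.12      ] [ 0.28249339 -0.48022566  0.        ]
0.1 (np.float64(110.87216185837889), np.float64(290.003744753703))
0.15 (np.float64(107.09724565202231), np.float64(268.82165431856777))
0.2 (np.float64(103.17033731902129), np.float64(246.78669436368298))
0.25 (np.float64(99.08206860904792), np.float64(223.8462970663959))
```

```bash
python3 -m creep '{"slide":[[0,0,-40],[0,0,-40],[-13.4,-34,0],[-13.4,-34,0],[-13.4,-34,0],[-13.4,-34,0],[-13.4,-34,0],[-13.4,-34,0],[-13.4,-34,0],[-13.4,-34,0],[-13.4,-34,0],[-13.4,-34,0]],"twist":[[0,0,0],[0,0,0],[0,0,0],[0,0,0],[0,0,0],[0,0,0],[0,0,0],[0,0,0],[0,0,0],[0,0,0],[0,0,0],[0,0,0]]}' 0 20
```

```text
time: 1.15
position: [0.4503, -0.2933, 0.3112]
orientation: [0.806, -0.592, -0.0, 0.0]
force: [0.3, -0.7, 0.2]
finger_gap: 0.0853
```

```bash
python3 -m creep '{"slide":[[-17.6,-35,8],[-17.6,-35,8],[-17.6,-35,8],[-17.6,-35,8],[-17.6,-35,8],[0,0,0],[0,0,0],[0,0,0],[0,0,0],[0,0,0]],"twist":[[0,0,0],[0,0,0],[0,0,0],[0,0,0],[0,0,0],[0,0,5.8],[0,0,5.8],[0,0,5.8],[0,0,0],[0,0,0]]}'
cat > look.py <<'E'
import sys,json
from h import *
n=sys.argv[1]
p=arm.camera_params("wrist"); im=arm.camera("wrist")[:,:,::-1]
cv2.imwrite(f"pics/{n}.png",im); json.dump({k:np.array(v).tolist() for k,v in p.items()},open(f"pics/{n}.json","w"))
E
python3 look.py w1
```

```text
time: 1.98
position: [0.5896, -0.1583, 0.2711]
orientation: [0.709, -0.706, -0.0, 0.0]
force: [-1.3, -0.6, 0.1]
finger_gap: 0.0856
```

View pics/w1.png

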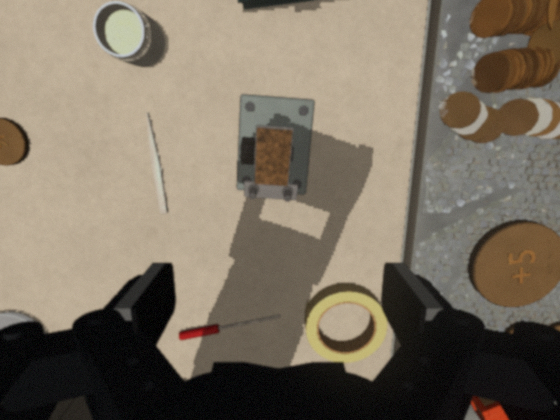

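```bash
python3 - <<'E'
from h import *
im=cv2.imread("pics/w1.png"); cv2.imwrite("pics/w1z.png",cv2.resize(im[85:210,215:335],None,fx=4.7,fy=4.7,interpolation=cv2.INTER_CUBIC))
E
```

```text
(no output)
```

View pics/w1z.png

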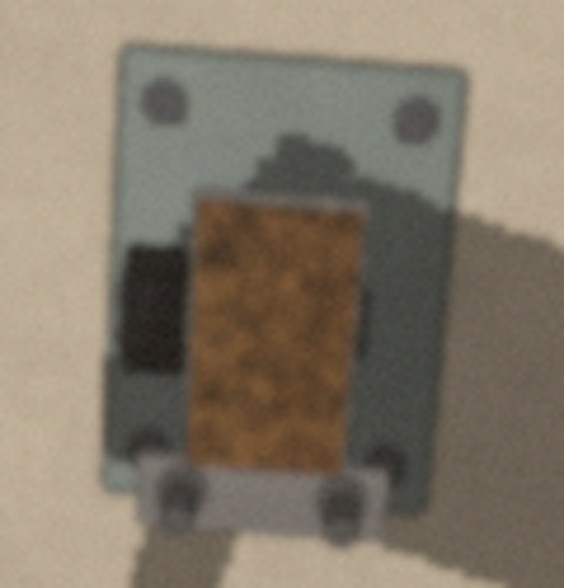

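```bash
python3 -m creep '{"slide":[[0,34,20],[0,34,20],[0,0,0],[0,0,0],[0,0,0],[0,0,0],[0,0,0],[0,0,0]],"twist":[[0,0,0],[0,0,0],[6.2,0,0],[6.2,0,0],[6.2,0,0],[6.2,0,0],[0,0,0],[0,0,0]]}'
python3 look.py w2; python3 - <<'E'
from h import *
im=cv2.imread("pics/w2.png"); cv2.imwrite("pics/w2v.png",im)
E
```

```text
time: 2.7
position: [0.521, -0.1587, 0.2315]
orientation: [0.691, -0.69, 0.151, -0.151]
force: [0.7, 0.2, 0.2]
finger_gap: 0.0855
```

View pics/w2.png

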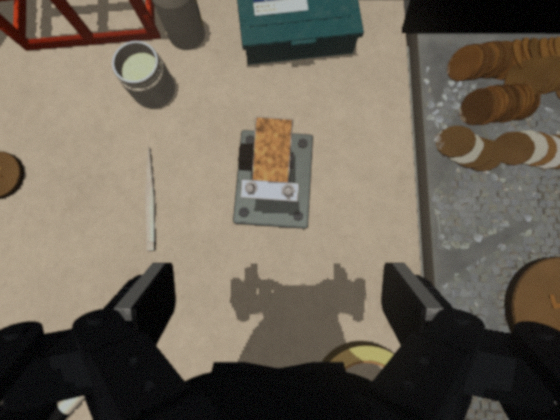

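```bash
cat > cork.py <<'E'
from h import *
import json
def quad(n,box):
    im=cv2.imread(f"pics/{n}.png"); x0,y0,x1,y1=box
    c=cv2.resize(im[y0:y1,x0:x1],None,fx=8,fy=8,interpolation=cv2.INTER_CUBIC); c=cv2.GaussianBlur(c,(0,0),5)
    h=cv2.cvtColor(c,cv2.COLOR_BGR2HSV)
    m=((h[...,1]>105)&(h[...,0]<25)&(h[...,2]>60)).astype(np.uint8)*255
    m=cv2.morphologyEx(m,cv2.MORPH_CLOSE,np.ones((15,15)))
    k=max(cv2.findContours(m,0,cv2.CHAIN_APPROX_NONE)[0],key=cv2.contourArea)[:,0,:].astype(float)
    # fit 4 lines: assign contour points to sides of min area quad, robustly
    r=cv2.boxPoints(cv2.minAreaRect(k.astype(np.float32)))
    i=np.argmin(r.sum(1)); r=np.roll(r,-i,0)
    L=[]
    for j in range(4):
        a,b=r[j],r[(j+1)%4]; d=(b-a)/np.linalg.norm(b-a); nn=np.array([-d[1],d[0]])
        t=(k-a)@d/np.linalg.norm(b-a); s=abs((k-a)@nn)
        q=k[(t>.12)&(t<.88)&(s<30)]
        vx,vy,px,py=cv2.fitLine(q.astype(np.float32),cv2.DIST_HUBER,0,.01,.01).ravel(); L.append((np.array([px,py]),np.array([vx,vy])))
    out=[]
    for j in range(4):
        p1,d1=L[j-1];p2,d2=L[j]
        t=np.linalg.solve(np.c_[d1,-d2],p2-p1); out.append(p1+t[0]*d1)
    out=np.array(out); v=c.copy(); cv2.drawContours(v,[k.astype(int)],-1,(0,255,0),1)
    for o in out: cv2.circle(v,tuple(int(z) for z in o),5,(255,0,0),2)
    cv2.imwrite(f"pics/{n}_q.png",v)
    # order: TL,TR,BR,BL or reversed
    if out[1,0]<out[2,0] and out[1,1]>out[3,1]: out=out[[0,3,2,1]]
    return (out+.5)/8-.5+[x0,y0], json.load(open(f"pics/{n}.json"))
E
python3 - <<'E'
from cork import *
R=[]
for n,b in (("w1",(240,110,315,205)),("w2",(240,105,310,200))):
    q,p=quad(n,b); R.append((q,p)); print(n,q.round(2).tolist())
C=[]
for j in range(4):
    X,e=tri([ray(p,*q[j]) for q,p in R]); C.append(X); print(X.round(4),np.round(e,4))
C=np.array(C); print("w",np.linalg.norm(C[0]-C[1]),np.linalg.norm(C[3]-C[2]),"l",np.linalg.norm(C[0]-C[3]),np.linalg.norm(C[1]-C[2]))
a=np.vstack([cv2.imread("pics/w1_q.png")[:,:560]]);cv2.imwrite("pics/q1.png",cv2.resize(a,None,fx=.75,fy=.75));b=cv2.imread("pics/w2_q.png");cv2.imwrite("pics/q2.png",cv2.resize(b,None,fx=.75,fy=.75))
E
```

```text
w1 [[257.12, 128.15], [291.06, 130.81], [286.36, 184.57], [255.0, 182.54]]
w2 [[256.63, 117.52], [290.89, 119.9], [286.74, 181.4], [252.01, 178.33]]
[ 0.6452 -0.1407  0.1152] [0.0001 0.0001]
[ 0.6432 -0.1694  0.1153] [0.0002 0.0002]
[ 0.594  -0.1662  0.1001] [0.0001 0.0001]
[ 0.5962 -0.137   0.102 ] [0.0003 0.0003]
w 0.028708028852108918 0.029359849889973033 l 0.050917831165801036 0.051516828936988925
```

View pics/q1.png

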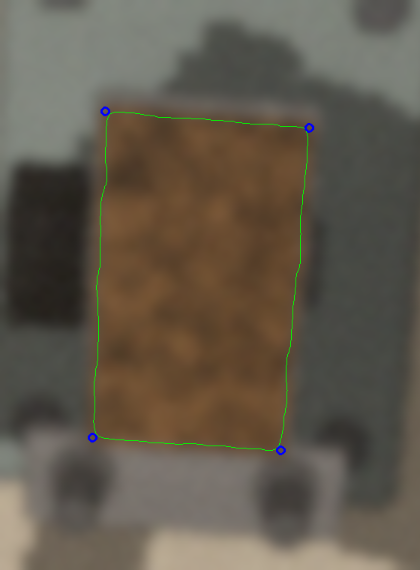

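View pics/q2.png

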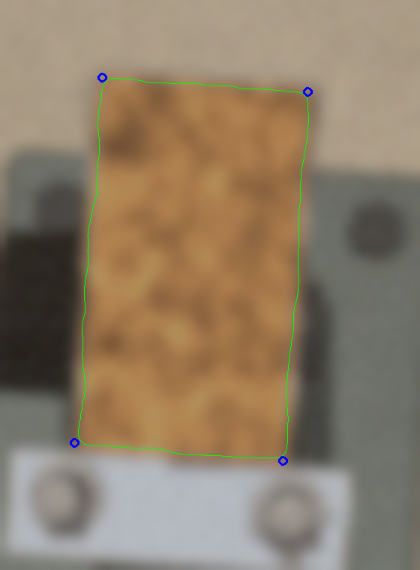

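```bash
python3 -m creep '{"slide":[[0,0,0],[0,0,0],[0,0,0],[0,0,0],[-39.5,-10,0],[-39.5,-10,0],[-39.5,-10,0],[-39.5,-10,0],[-39.5,-10,0],[-39.5,-10,0],[-39.5,-10,0],[-39.5,-10,0]],"twist":[[-6.2,0,0],[-6.2,0,0],[-6.2,0,0],[-6.2,0,0],[0,0,0],[0,0,0],[0,0,0],[0,0,0],[0,0,0],[0,0,0],[0,0,0],[0,0,0]]}'
python3 -m creep '{"slide":[[0,0,25],[0,0,25],[0,0,0],[0,0,0]],"twist":[[0,0,0],[0,0,0],[0,0,0],[0,0,0]]}'
python3 look.py w3; python3 - <<'E'
from cork import *
R=[quad(n,b) for n,b in (("w1",(240,110,315,205)),("w2",(240,105,310,200)))]
C=np.array([tri([ray(p,*q[j]) for q,p in R])[0] for j in range(4)])
m=C.mean(0); x=(C[0]+C[1]-C[2]-C[3]); x/=np.linalg.norm(x); y=C[0]+C[3]-C[1]-C[2]; y[2]=0
yaw=np.arctan2(x[1],x[0]); print("yaw deg from up dir",np.degrees(yaw),"from y",np.degrees(np.arctan2(-y[0],y[1])),"slope",np.degrees(np.arcsin(x[2])))
z=np.cross(x,y/np.linalg.norm(y)); print("mid",m,"seat",m-x*.0065,"hinge z",(m-x*.0065-z*.029)[2])
E
```

```text
time: 3.75
position: [0.6023, 0.1599, 0.2317]
orientation: [0.708, -0.707, 0.001, 0.001]
force: [-0.2, -0.6, -0.1]
finger_gap: 0.0853
time: 4.08
position: [0.6015, 0.1577, 0.1808]
orientation: [0.708, -0.707, -0.0, 0.002]
force: [0.6, -0.4, 0.8]
finger_gap: 0.0854
yaw deg from up dir -4.045079671159521 from y -4.213282222276655 slope 16.085605628089127
mid [ 0.61965824 -0.15332602  0.10815849] seat [ 0.61342828 -0.15288545  0.10635752] hinge z 0.0784930202656661
```

View pics/w3.png

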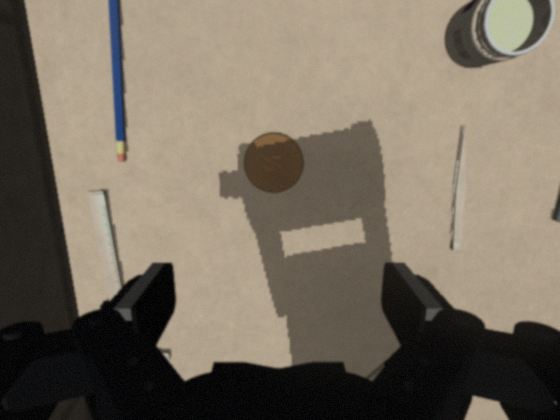

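```bash
cat > med.py <<'E'
from h import *
import json,sys
n=sys.argv[1]; x0,y0,x1,y1=map(int,sys.argv[2:6]); z=float(sys.argv[6])
im=cv2.imread(f"pics/{n}.png"); p=json.load(open(f"pics/{n}.json"))
c=cv2.GaussianBlur(cv2.resize(im[y0:y1,x0:x1],None,fx=6,fy=6,interpolation=2),(0,0),4); h=cv2.cvtColor(c,cv2.COLOR_BGR2HSV)
m=((h[...,1]>110)).astype(np.uint8)*255; m=cv2.morphologyEx(m,cv2.MORPH_CLOSE,np.ones((25,25)))
k=max(cv2.findContours(m,0,1)[0],key=cv2.contourArea); k=cv2.convexHull(k)
P=((k[:,0,:]+.5)/6-.5+[x0,y0]); 
e=cv2.fitEllipse(((k[:,0,:]+.5)/6-.5+[x0,y0]).astype(np.float32)); 
W=np.array([onz(p,u,v,z)[:2] for u,v in P],dtype=np.float32); ce,r=cv2.minEnclosingCircle(W)
print("ell",np.round(e[0],1),np.round(e[1],1),"world",onz(p,*e[0],z).round(4),"minencl",np.round(ce,4),"dia mm",2000*r)
v=c.copy(); cv2.drawContours(v,[k],-1,(0,255,0),1); cv2.imwrite(f"pics/{n}_m.png",cv2.resize(v,None,fx=.8,fy=.8))
E
python3 med.py w3 230 115 320 205 0.0085
```

```text
ell [273.5 162.2] [56.6 57.5] world [0.6259 0.1614 0.0085] minencl [0.6254 0.1613] dia mm 52.6060052216053
```

View pics/w3_m.png

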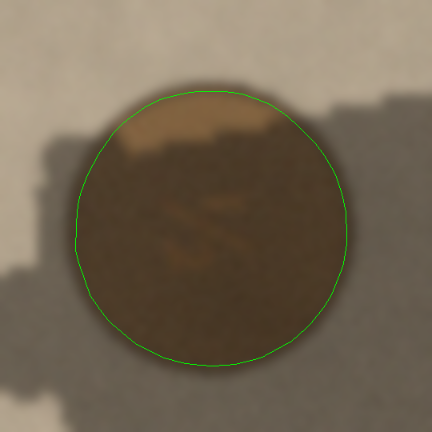

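```bash
python3 -m creep '{"slide":[[-3.3,-24,0],[0,0,33],[0,0,33],[0,0,33],[0,0,16],[0,0,0],[0,0,0],[0,0,0]],"twist":[[0,0,0],[0,0,0],[0,0,0],[0,0,0],[0,0,0],[0,0,0],[0,0,0],[0,0,0]]}' 60 40
python3 look.py w4
```

```text
time: 4.8
position: [0.627, 0.1611, 0.069]
orientation: [0.707, -0.707, 0.001, -0.001]
force: [0.0, 0.2, 0.6]
finger_gap: 0.0654
```

View pics/w4.png

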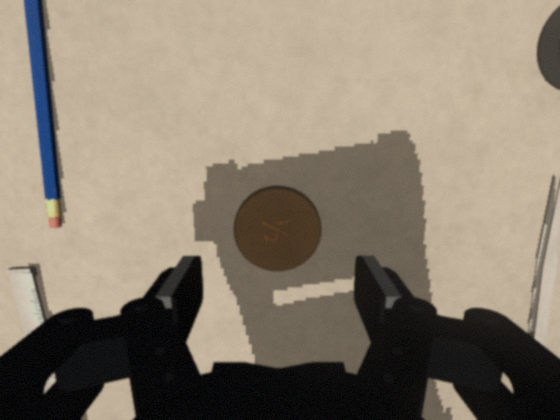

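```bash
python3 med.py w4 225 178 330 280 0.0085
```

```text
ell [277.1 228.5] [82.2 85.2] world [0.6262 0.1616 0.0085] minencl [0.6253 0.1615] dia mm 53.86899784207344
```

View pics/w4_m.png

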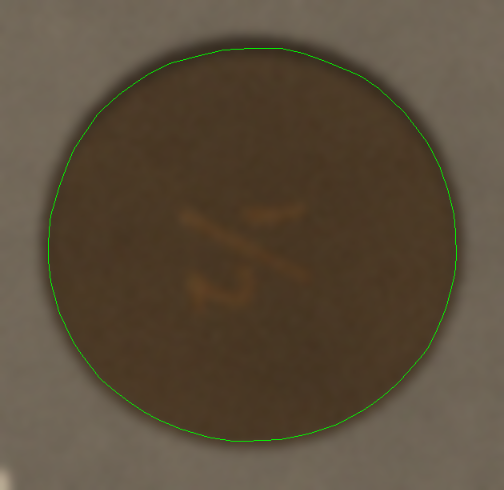

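```bash
python3 -m creep '{"slide":[[0,0,30],[0,0,22],[0,0,6],[0,0,0],[0,0,0]],"twist":[[0,0,0],[0,0,0],[0,0,0],[0,0,0],[0,0,0]]}'
python3 -m creep '{"slide":[[0,0,2],[0,0,2],[0,0,2],[0,0,0]],"twist":[[0,0,0],[0,0,0],[0,0,0],[0,0,0]]}'
```

```text
time: 5.27
position: [0.6263, 0.1612, 0.0099]
orientation: [0.707, -0.707, 0.001, -0.001]
force: [-0.3, -0.4, 0.5]
finger_gap: 0.0652
time: 5.6
position: [0.6254, 0.161, 0.0025]
orientation: [0.708, -0.707, 0.0, -0.0]
force: [-0.1, -0.2, 0.8]
finger_gap: 0.0656
```

```bash
for i in 1 2 3; do :; done; python3 -m creep '{"slide":[[0,0,1],[0,0,1],[0,0,0]],"twist":[[0,0,0],[0,0,0],[0,0,0]]}'
python3 -m creep '{"slide":[[0,0,1],[0,0,0],[0,0,0]],"twist":[[0,0,0],[0,0,0],[0,0,0]]}'; python3 look.py w5
```

```text
time: 5.85
position: [0.6253, 0.161, 0.0001]
orientation: [0.707, -0.707, -0.0, 0.0]
force: [0.1, 0.3, 0.2]
finger_gap: 0.0649
time: 6.1
position: [0.6254, 0.161, -0.0008]
orientation: [0.707, -0.707, -0.0, 0.0]
force: [0.1, 0.0, 0.1]
finger_gap: 0.0653
```

View pics/w5.png

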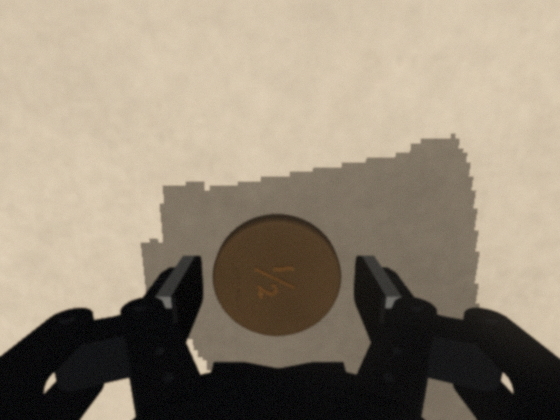

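```bash
python3 -m creep '{"slide":[[0,0,1],[0,0,0],[0,0,0],[0,0,0],[0,0,0],[0,0,0],[0,0,0],[0,0,0]],"twist":[[0,0,0],[0,0,0],[0,0,0],[0,0,0],[0,0,0],[0,0,0],[0,0,0],[0,0,0]]}' 255 50
```

```text
time: 6.82
position: [0.6256, 0.1611, -0.0011]
orientation: [0.708, -0.707, 0.0, -0.0]
force: [-2.1, -0.1, 6.6]
finger_gap: 0.0529
```

```bash
python3 -m creep '{"slide":[[0,0,-1],[0,0,-3],[0,0,-15],[0,0,-30],[0,0,-30],[0,0,-30],[0,0,-20],[0,0,0],[0,0,0]],"twist":[[0,0,0],[0,0,0],[0,0,0],[0,0,0],[0,0,0],[0,0,0],[0,0,0],[0,0,0],[0,0,0]]}'; python3 look.py w6;python3 -c "
from h import *
print(arm.sense()['finger_gap']);cv2.imwrite('pics/s6.png',cv2.resize(arm.camera('scene')[130:290,180:400,::-1],None,fx=3.5,fy=3.5))"
```

```text
time: 7.57
position: [0.6258, 0.1611, 0.1289]
orientation: [0.708, -0.707, 0.001, -0.001]
force: [-0.1, -0.0, -2.4]
finger_gap: 0.0522
0.052615410365351674
```

View pics/w6.png

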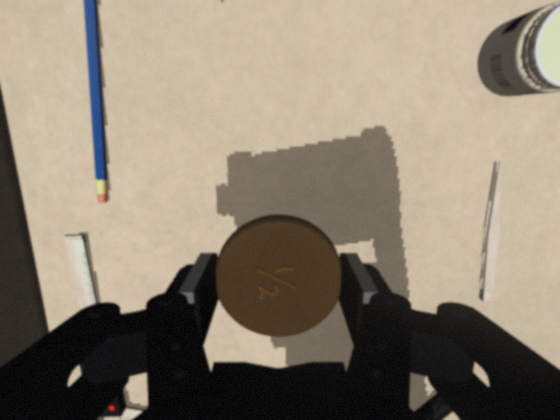

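View pics/s6.png

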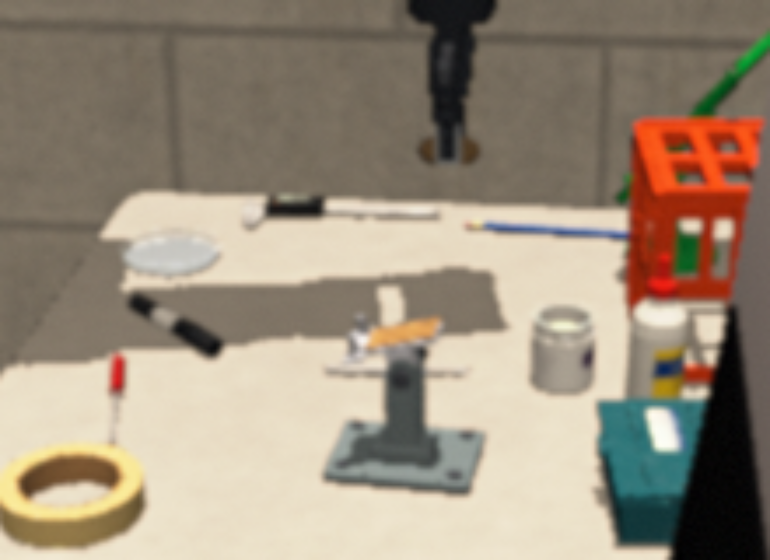

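```bash
sed -n 1,40p /dev/null; python3 med.py w6 205 205 355 345 0.1396; python3 -c "
from h import *
import json
p=json.load(open('pics/w6.json'))
print(proj(p,[.6258,.1611,.1396]),arm.sense()['position'])"
```

```text
ell [278.2 275.9] [117.2 129.8] world [0.6277 0.161  0.1396] minencl [0.6256 0.1609] dia mm 56.41244351863861
(np.float64(277.95907674637294), np.float64(280.1388250782086)) [0.62462578 0.16089385 0.12635055]
```

View pics/w6_m.png

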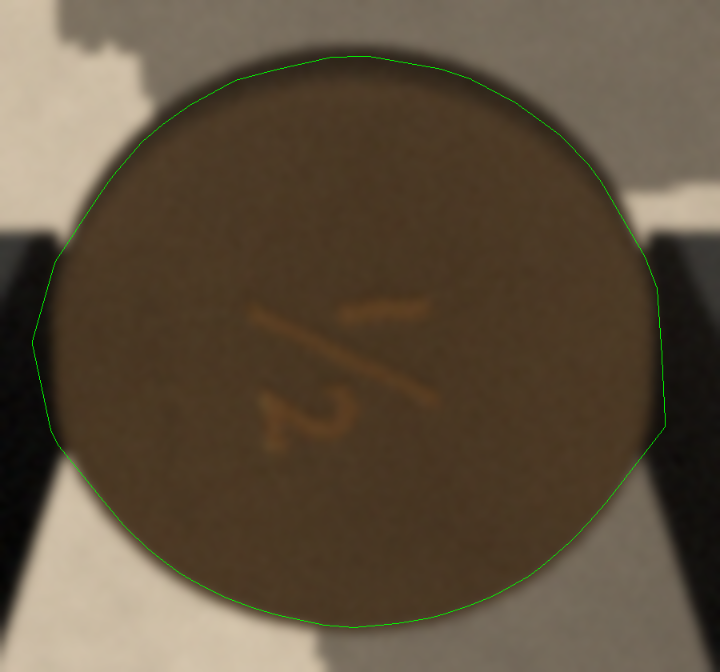

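```bash
cat > tgt.py <<'E'
import sys
from h import *
from scipy.spatial.transform import Rotation as Ro
yaw,sl=np.radians(-4.12),np.radians(16.1)
seat=np.array([.61343,-.15289,.10636])
xs=np.array([np.cos(sl)*np.cos(yaw),np.cos(sl)*np.sin(yaw),np.sin(sl)]); ys=np.array([-np.sin(yaw),np.cos(yaw),0]); zs=np.cross(xs,ys)
Rt=np.c_[-ys,-xs,-zs]; m=np.array([0,-.0008,-.006])
if __name__=="__main__":
    a,b=float(sys.argv[1]),float(sys.argv[2])  # mm up slope, mm gap above cork
    S=[arm.sense()]; s=S[0]; pos=s["position"]; R=Ro.from_quat(s["orientation"]).as_matrix()
    T=seat+xs*a/1e3+zs*(.0047+b/1e3)-Rt@m
    print("target TCP",T.round(4),"now",pos.round(4))
    print("slide in present tool axes mm",(R.T@(T-pos)*1e3).round(1))
    print("slide in target axes mm",(Rt.T@(T-pos)*1e3).round(1))
    print("twist deg",np.degrees(Ro.from_matrix(R.T@Rt).as_rotvec()).round(2))
    c=pos+R@m-seat; print("med in seat mm", (np.array([c@xs,c@ys,c@zs])*1e3).round(2), "force",s["force"].round(1), "in seat", np.round([s["force"]@xs,s["force"]@ys,s["force"]@zs],1),s["finger_gap"])
E
python3 tgt.py 3 50
```

```text
target TCP [ 0.6021 -0.1521  0.1538] now [0.6246 0.1609 0.1264]
slide in present tool axes mm [312.9  22.9 -27.3]
slide in target axes mm [313.8  -7.6 -26.3]
twist deg [16.19  0.57  4.16]
med in seat mm [ -2.95 313.84  27.9 ] force [ 0.1 -0.2 -1.2] in seat [-0.2 -0.2 -1.2] 0.05220793196982227
```

```bash
python3 -m creep '{"slide":[[0,0,-20],[0,0,-30],[15,0,0],[35,3,0],[35,3,0],[35,3,0],[35,3,0],[35,3,0],[35,3,0],[35,3,0],[35,2,0],[18,0,0]],"twist":[[0,0,0],[0,0,0],[0,0,0],[0,0,0],[0,0,0],[0,0,0],[0,0,0],[0,0,0],[0,0,0],[0,0,0],[0,0,0],[0,0,0]]}'
python3 -m creep '{"slide":[[0,0,0],[0,0,0],[0,0,0],[0,0,0],[0,0,0],[0,0,0]],"twist":[[5.4,0.19,1.39],[5.4,0.19,1.39],[5.39,0.19,1.38],[0,0,0],[0,0,0],[0,0,0]]}'
python3 tgt.py 3 50; python3 look.py w7
```

```text
time: 8.67
position: [0.6014, -0.1556, 0.1757]
orientation: [-0.707, 0.707, 0.001, -0.001]
force: [-0.0, -0.4, -1.8]
finger_gap: 0.0523
time: 9.17
position: [0.6029, -0.1521, 0.1769]
orientation: [-0.675, 0.725, -0.102, 0.095]
force: [0.3, -1.2, -0.4]
finger_gap: 0.0527
target TCP [ 0.6021 -0.1521  0.1538] now [ 0.6029 -0.1521  0.1769]
slide in present tool axes mm [ 0.1  7.2 22.1]
slide in target axes mm [ 0.   7.2 22.1]
twist deg [0.07 0.03 0.04]
med in seat mm [1.019e+01 4.000e-02 7.675e+01] force [ 0.3 -1.2 -0.4] in seat [ 0.3 -1.2 -0.5] 0.052685913447173806
```

View pics/w7.png

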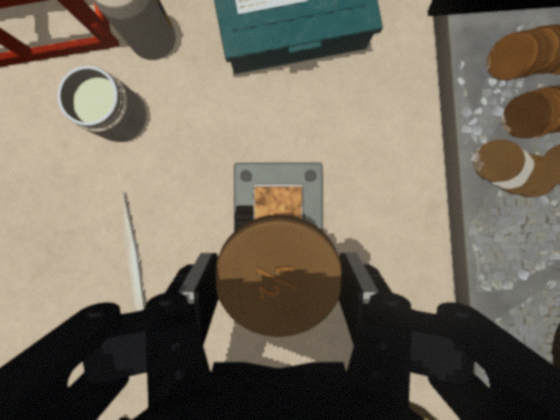

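```bash
python3 -m creep '{"slide":[[0,3.6,20],[0,3.6,20],[0,0,10],[0,0,7],[0,0,0],[0,0,0]],"twist":[[0,0,0],[0,0,0],[0,0,0],[0,0,0],[0,0,0],[0,0,0]]}'
python3 tgt.py 3 0; python3 look.py w8; python3 -c "
from h import *
im=arm.camera('scene')[:,:,::-1];cv2.imwrite('pics/s8.png',cv2.resize(im[200:290,240:350],None,fx=6,fy=6,interpolation=2))"
```

```text
time: 9.72
position: [0.6121, -0.1526, 0.1208]
orientation: [-0.675, 0.725, -0.103, 0.096]
force: [0.4, 0.4, -1.4]
finger_gap: 0.0521
target TCP [ 0.6159 -0.1531  0.1057] now [ 0.6121 -0.1526  0.1208]
slide in present tool axes mm [ 0.2  0.6 15.6]
slide in target axes mm [ 0.2  0.6 15.6]
twist deg [-0.09  0.02  0.01]
med in seat mm [ 3.55  0.16 20.26] force [ 0.4  0.4 -1.4] in seat [-0.   0.4 -1.5] 0.05207294727608966
```

View pics/w8.png

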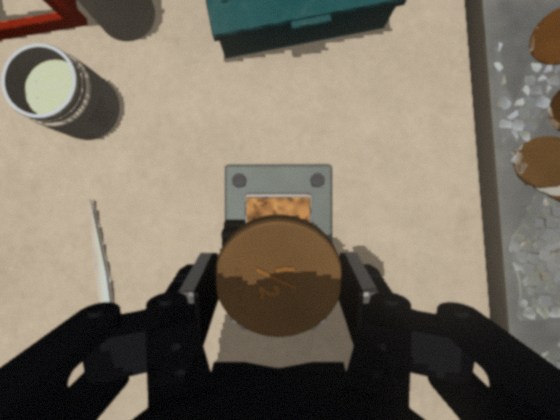

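View pics/s8.png

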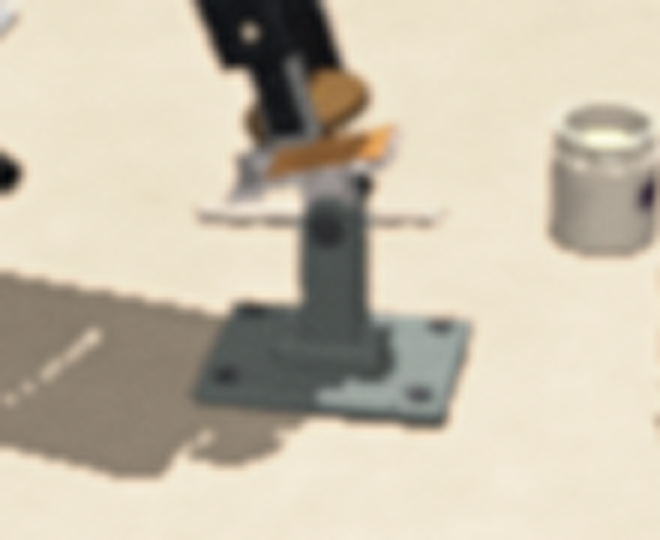

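```bash
python3 - <<'E'
from tgt import *
p=arm.camera_params("scene")
c=seat+xs*.0035+zs*.025
for d in (0,10,20):
    a=np.radians(d); x2=np.cos(a)*xs+np.sin(a)*zs
    P=np.array([proj(p,c+.0275*(np.cos(t)*x2+np.sin(t)*ys)) for t in np.linspace(0,6.28,60)],dtype=np.float32)
    Q=(P-[240,200])*6; print(d,"left",Q[Q[:,0].argmin()],"right",Q[Q[:,0].argmax()],"top",Q[Q[:,1].argmin()],cv2.fitEllipse(Q.astype(np.float32)))
E
```

```text
0 left [238.95318604 111.9258728 ] right [364.51538086  76.27157593] top [336.86737061  64.24740601] ((301.72314453125, 93.96533966064453), (46.71121597290039, 130.8969268798828), 72.50147247314453)
10 left [242.99560547 121.48919678] right [360.54144287  66.49594116] top [348.61962891  59.03347778] ((301.7630920410156, 93.87821960449219), (39.33820343017578, 130.9019012451172), 62.5435791015625)
20 left [248.69384766 130.40661621] right [354.83660889  57.35192871] top [347.84820557  52.53497314] ((301.76708984375, 93.78084564208984), (30.76966667175293, 130.90841674804688), 52.97761535644531)
```

```bash
python3 -m creep '{"slide":[[0,0,4],[0,0,4],[0,0,3],[0,0,1],[0,0,0],[0,0,0]],"twist":[[0,0,0],[0,0,0],[0,0,0],[0,0,0],[0,0,0],[0,0,0]]}'
python3 tgt.py 3 0
```

```text
time: 10.32
position: [0.615, -0.1528, 0.1089]
orientation: [-0.674, 0.725, -0.103, 0.096]
force: [0.1, 0.1, -1.4]
finger_gap: 0.0522
target TCP [ 0.6159 -0.1531  0.1057] now [ 0.615  -0.1528  0.1089]
slide in present tool axes mm [ 0.2 -0.   3.3]
slide in target axes mm [ 0.2 -0.   3.3]
twist deg [-0.08  0.02 -0.01]
med in seat mm [2.99 0.15 8.05] force [ 0.1  0.1 -1.4] in seat [-0.3  0.1 -1.4] 0.052243026834188785
```

```bash
python3 -m creep '{"slide":[[0,0,1],[0,0,1],[0,0,0],[0,0,0]],"twist":[[0,0,0],[0,0,0],[0,0,0],[0,0,0]]}'
python3 tgt.py 3 0|tail -1
python3 -m creep '{"slide":[[0,0,1],[0,0,0],[0,0,0]],"twist":[[0,0,0],[0,0,0],[0,0,0]]}'
python3 tgt.py 3 0|tail -1
```

```text
time: 10.65
position: [0.6156, -0.1529, 0.1071]
orientation: [-0.674, 0.725, -0.103, 0.096]
force: [0.1, -0.7, -1.5]
finger_gap: 0.0526
med in seat mm [3.04 0.16 6.12] force [ 0.1 -0.7 -1.5] in seat [-0.2 -0.7 -1.5] 0.05259011916526329
time: 10.9
position: [0.6158, -0.1529, 0.1061]
orientation: [-0.674, 0.725, -0.103, 0.096]
force: [0.8, -0.2, -1.4]
finger_gap: 0.0521
med in seat mm [3.03 0.16 5.1 ] force [ 0.8 -0.2 -1.4] in seat [ 0.4 -0.2 -1.5] 0.052055587339786484
```

```bash
python3 -m creep '{"slide":[[0,0,0.7],[0,0,0],[0,0,0]],"twist":[[0,0,0],[0,0,0],[0,0,0]]}'
python3 tgt.py 3 0|tail -1
python3 -m creep '{"slide":[[0,0,0.7],[0,0,0],[0,0,0]],"twist":[[0,0,0],[0,0,0],[0,0,0]]}'
python3 tgt.py 3 0|tail -1
```

```text
time: 11.15
position: [0.6161, -0.1529, 0.1057]
orientation: [-0.674, 0.725, -0.103, 0.096]
force: [-2.5, 0.7, 2.2]
finger_gap: 0.0525
med in seat mm [3.13 0.16 4.63] force [-2.5  0.7  2.2] in seat [-1.8  0.5  2.8] 0.05246249872430302
time: 11.4
position: [0.6161, -0.153, 0.1056]
orientation: [-0.674, 0.725, -0.103, 0.096]
force: [-8.1, 1.3, 10.2]
finger_gap: 0.0528
med in seat mm [3.19 0.13 4.53] force [-8.1  1.3 10.2] in seat [-5.1  0.7 12.1] 0.05281056810696782
```

```bash
python3 -m creep '{"slide":[[0,0,-0.6],[0,0.7,0],[0,0.7,0],[0,0,0],[0,0,0]],"twist":[[0,0,0],[0,0,0],[0,0,0],[0,0,0],[0,0,0]]}'
python3 tgt.py 3 0|tail -1
python3 -m creep '{"slide":[[0,0.6,0],[0,0,0],[0,0,0]],"twist":[[0,0,0],[0,0,0],[0,0,0]]}'
python3 tgt.py 3 0|tail -1
```

```text
time: 11.82
position: [0.6154, -0.153, 0.1055]
orientation: [-0.674, 0.725, -0.104, 0.097]
force: [2.4, 1.0, 4.6]
finger_gap: 0.0522
med in seat mm [ 2.41 -0.02  4.63] force [2.4 1.  4.6] in seat [3.5 1.2 3.8] 0.052200932891294904
time: 12.07
position: [0.6147, -0.153, 0.1053]
orientation: [-0.674, 0.725, -0.104, 0.096]
force: [1.6, -0.3, 5.9]
finger_gap: 0.0523
med in seat mm [ 1.71 -0.01  4.63] force [ 1.6 -0.3  5.9] in seat [ 3.2 -0.2  5.3] 0.05232823358606422
```

```bash
python3 -m creep '{"slide":[[0,0.6,0],[0,0,0],[0,0,0]],"twist":[[0,0,0],[0,0,0],[0,0,0]]}'
python3 tgt.py 3 0|tail -1
python3 -m creep '{"slide":[[0,0.6,0],[0,0,0],[0,0,0]],"twist":[[0,0,0],[0,0,0],[0,0,0]]}'
python3 tgt.py 3 0|tail -1; python3 look.py w9;python3 -c "
from h import *
im=arm.camera('scene')[:,:,::-1];cv2.imwrite('pics/s9.png',cv2.resize(im[200:290,240:350],None,fx=6,fy=6,interpolation=2))"
```

```text
time: 12.32
position: [0.6142, -0.153, 0.1052]
orientation: [-0.674, 0.725, -0.104, 0.096]
force: [2.2, -0.3, 5.4]
finger_gap: 0.052
med in seat mm [ 1.2  -0.06  4.66] force [ 2.2 -0.3  5.4] in seat [ 3.6 -0.2  4.6] 0.05195834847565044
time: 12.57
position: [0.614, -0.153, 0.1052]
orientation: [-0.674, 0.725, -0.104, 0.097]
force: [4.4, 0.2, 4.6]
finger_gap: 0.0524
med in seat mm [ 1.01 -0.04  4.69] force [4.4 0.2 4.6] in seat [5.5 0.6 3.2] 0.0524295675618148
```

View pics/s9.png

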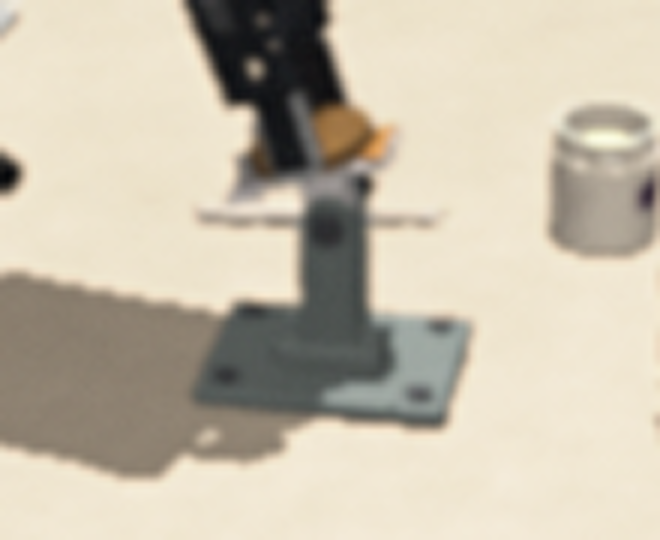

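View pics/w9.png

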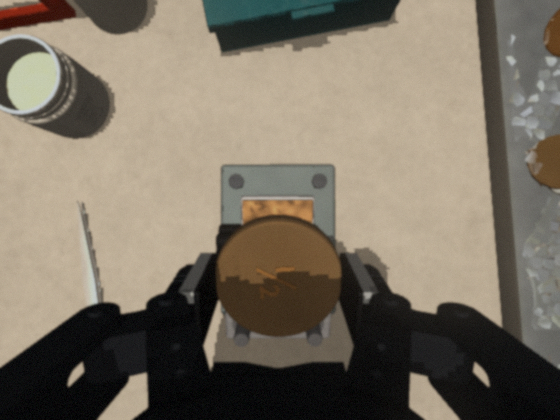

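```bash
python3 -m creep '{"slide":[[0,0.5,0],[0,0,0],[0,0,0]],"twist":[[0,0,0],[0,0,0],[0,0,0]]}'
python3 tgt.py 3 0|tail -1
python3 -m creep '{"slide":[[0,0,0.5],[0,0,0],[0,0,0],[0,0,0]],"twist":[[0,0,0],[0,0,0],[0,0,0],[0,0,0]]}'
python3 tgt.py 3 0|tail -1
```

```text
time: 12.92
position: [0.6139, -0.153, 0.1051]
orientation: [-0.674, 0.725, -0.105, 0.097]
force: [7.5, 1.1, 3.8]
finger_gap: 0.0525
med in seat mm [ 0.89 -0.09  4.71] force [7.5 1.1 3.8] in seat [8.1 1.6 1.6] 0.052522558297678636
time: 13.25
position: [0.614, -0.153, 0.1051]
orientation: [-0.674, 0.725, -0.105, 0.097]
force: [3.1, 1.3, 8.8]
finger_gap: 0.0526
med in seat mm [ 0.94 -0.07  4.61] force [3.1 1.3 8.8] in seat [5.3 1.6 7.6] 0.05260256016345668
```

```bash
python3 -m creep '{"slide":[[0,0,0.1],[0,0,0],[0,0,0],[0,0,0],[0,0,0],[0,0,0]],"twist":[[0,0,0],[0,0,0],[0,0,0],[0,0,0],[0,0,0],[0,0,0]]}'
python3 tgt.py 0 0; python3 look.py w10; python3 - <<'E'
from tgt import *
import json
s=arm.sense(); R=Ro.from_quat(s["orientation"]).as_matrix(); print("torque tool",R.T@s["ft_torque"],"force tool",R.T@s["force"],np.abs(s["qvel"]).max())
# upper cork edge visible and disc in tool frame: compare disc face pictures w6/w10
a=cv2.imread("pics/w6.png")[205:345,205:355]; b=cv2.imread("pics/w10.png")[205:345,205:355]
cv2.imwrite("pics/cmp.png",cv2.resize(np.hstack([a,b]),None,fx=2.6,fy=2.6,interpolation=2))
p=json.load(open("pics/w10.json"))
print("pins tips pred",[proj(p,seat-xs*.0265+ys*d+zs*.012) for d in (.016,-.016)], "cork top edge", [proj(p,seat+xs*.033+ys*d) for d in (.015,-.015)])
E
```

```text
time: 13.75
position: [0.614, -0.153, 0.105]
orientation: [-0.674, 0.725, -0.105, 0.097]
force: [2.6, 0.7, 9.6]
finger_gap: 0.0523
target TCP [ 0.613  -0.1529  0.1049] now [ 0.614 -0.153  0.105]
slide in present tool axes mm [-0.1  1.  -0.1]
slide in target axes mm [-0.1  1.  -0.1]
twist deg [-0.3  -0.03  0.  ]
med in seat mm [ 0.95 -0.1   4.59] force [2.6 0.7 9.6] in seat [5.1 0.8 8.5] 0.05226272621888921
torque tool [ 0.82025782 -0.30578642 -0.08741954] force tool [-0.88007994 -6.13629422 -7.38060544] 0.0012493803513133842
pins tips pred [(np.float64(240.67759099835033), np.float64(339.6664471258117)), (np.float64(314.82039586383036), np.float64(339.5696519092492))] cork top edge [(np.float64(241.96374568204715), np.float64(199.03824775743217)), (np.float64(313.3124946137501), np.float64(198.98407719062328))]
```

View pics/cmp.png

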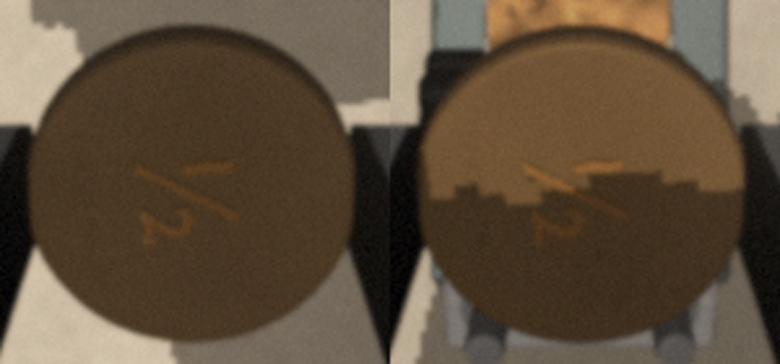

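View pics/w10.png

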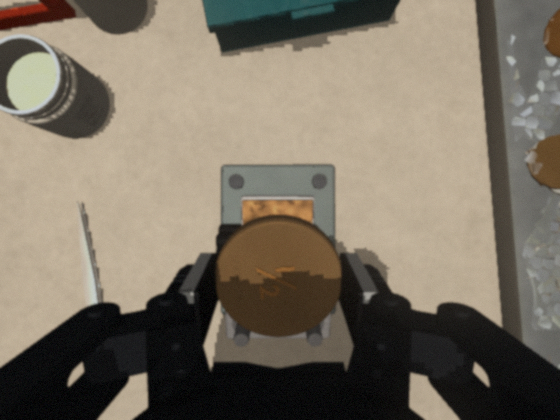

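```bash
python3 -c "
from workcell import arm
print(arm.close_job())"
```

```text
the job is handed in; nothing more can be done
None
```

The medallion is mounted on the rest and the job is handed in, with the gripper still holding it pressed there. I had used about 14 s of the 35 s allowed. `close_job` gave no verdict.

I lifted it by the rim and tilted it to the measured slope of 16.1° (0.28 rad). I laid it on the cork 3 mm up the slope, slid it down until both pins stopped it, then pressed it.

**Last checks:**
- **Position:** by my estimate, medallion_mid in the seat frame was +0.95 mm up the slope, −0.1 mm across and 4.6 mm out, all inside the limits. The pins stopped it about 1 mm above where I had estimated. I put that down to measurement error, because the stop was clear: the force rose while the position did not change.
- **Press:** about 9 N on the cork, allowing for the medallion's weight. The pins were taking about 5 N, and the arm was at rest.
- **Flush and slope:** the tool was within 0.3° of the cork's slope, and the medallion had not visibly swivelled in the fingers. The pin tips and the cork's top edge were within 1–2 pixels of where the unshifted slope puts them.
- **Bystanders:** I saw no contact with any of them and none looked moved, but I did not measure their positions again.

**Disagreement:** the finger opening read about 52.5 mm on a 55 mm medallion. I did not find out why, but the grip held throughout.

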